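# Build the bottle rest of a filling station

### The job

Set up the bottle rest on the round steel stand plate with the upright stud, one part after another from the bottom up: first thread the wide, tall ring over the stud flat onto the plate, then the narrow ring over the stud on top of it, then set the open cup upright and centred on the narrow ring, and last stand the small spray bottle upright in the cup. Leave the thin flat spare ring, the hex key, the thumb knob and the screwdriver where they lie.

Things in the scene. Friction and masses are not known exactly. Their poses are not given: they have to be found in the camera images.
- stand_foot (a point): Round steel stand plate fixed to the bench, 100 mm diameter, 10 mm thick, with an upright round steel stud in its middle: 14 mm diameter, standing 52 mm above the plate. The point is on the stud's axis at the plate's upper face (10 mm above the bench); z up.
- collar_mid (a point): Wide tall ring of bare aluminium lying flat: 66 mm outer diameter, 32 mm bore right through, 40 mm high. The point is its centre, half-way up (20 mm above its underside); z is its axis. About 0.28 kg.
- riser_mid (a point): Narrow ring of bare aluminium lying flat: 50 mm outer diameter, 32 mm bore right through, 30 mm high. The point is its centre, half-way up (15 mm above its underside); z is its axis. About 0.10 kg.
- cup_mid (a point): Open round grey plastic cup standing mouth up: 62 mm outer diameter, 54 mm inner diameter, 30 mm high, floor 5 mm thick. The point is on its axis half-way up (15 mm above its underside); z points to the mouth. About 0.07 kg.
- spray_mid (a point): Small standing spray bottle, 96 mm tall: round straight body 36 mm diameter up to 64 mm, then a shoulder, a white 24 mm collar from 71 to 85 mm and a 16 mm spray head to the top. The point is on its axis half-way up (48 mm above its foot), where the body can be gripped; z up. About 0.09 kg. The cup's rim stands 25 mm above its foot when it stands in the cup.
- spare_mid (a point): Thin flat spare ring of bare aluminium, not needed: 58 mm outer diameter, 32 mm bore, 12 mm high. The point is its centre, half-way up.
- hexkey: Steel L-shaped hex key lying on the bench, not needed: 6 mm thick, long leg 80 mm along its x, short leg 28 mm along +y at its +x end. Origin on the bench at the middle of the long leg.
- thumbknob: Small black plastic thumb knob, not needed: 28 mm diameter, 22 mm high. Origin at the centre of its underside.
- driver: Screwdriver with red handle lying on the far side of the bench, not needed: 190 mm long along its x, handle towards its -x. Origin under its middle, on the bench.
Things that resemble listed ones, but are neither listed nor needed, are in the scene too. Leave any red look-alike of the part that bears collar_mid alone.

How it is judged:
By the outcome, as a careful person would: the job done as asked, in the order asked, and still so for the second after the job is handed in, with the robot touching nothing.
It also fails if it takes over 107 s, if anything falls off the work surface, if the arm or the gripper's body presses on something with over 40 N, if the wrist force passes 120 N, or if a joint passes its speed limit or range.

### The arm

A 6-joint arm with a two-finger parallel gripper is mounted at the origin on the work surface. World frame = base frame: x ahead of the robot, y to its left, z up, the work surface at z = 0. Lengths are in m, angles in rad, forces in N, time in s.
With the tool pointing down it reaches from about 0.25 to 0.775 m from the base axis. Payload 4 kg.
Tool frame: the origin (TCP) lies on the centre line of the jaws, within the pads' length; the fingertips stand 25 mm ahead of it and the grasp point (between the pads) lies 6 mm ahead of it; z points along the fingers, y is the line along which they close (so a half turn about z gives the same grasp; the last joint's range is limited). The gripper opens to 94 mm and grips with 3 to 60 N. Pads are 16 mm wide; open, the fingers measure 119 mm over their backs; the gripper's body (75 mm by 177 mm) begins 78 mm behind the grasp point.
Start: joints at [1.079, 0.087, 1.371, -0, 1.684, -0.103], TCP at [0.209, 0.509, 0.231] pointing down, gripper open.
Joint ranges: [-3.1, 3.1], [-0.76, 2.03], [0.27, 2.55], [-1.08, 4.22], [0.17, 2.65], [-2.57, 2.57]. Speed limits (rad/s): [2.79, 2.79, 3.14, 3.14, 3.14, 3.14].

### API

Orientations are given as [roll, pitch, yaw] about the fixed x, y, z axes, in that order (R = Rz(yaw) Ry(pitch) Rx(roll)).
In Python, from bench import robot, imaging gives the robot as it stands. The module is installed in compiled form; this text tells all that it offers.
- The arm moves only by the tool drive_tool, never from a script. Its argument "series" is a list of rows, each a list of 3 entries, a list of its own where there are three numbers: the finger opening in m, from 0 to 0.094, then the shift along the tool's x, y, z in m, then the turn, a rotation vector about the tool's x, y, z in rad. A call has 1 to 5 rows; each row is the pose to reach, as a shift and turn from the pose commanded when the call began, along the tool's axes at that moment; what a row does not reach only later rows make up. A row lasts 1/8 s, in which the tool goes at most 62.5 mm and 10.7 degrees, less where a joint would pass 70% of its speed; a pose out of reach is approached as far as the arm can. A call with a gripper value outside its range is refused whole. The fingers move at their own pace and stop on an object; the grip force is fixed at half the most. Time passes only in rows, so rows that repeat a pose let the fingers close. It gives the time, the measured TCP pose, the force, the opening and the grip force at its end, in the units of the state.
- robot.get_obs(): the state, without advancing time (a new reading comes with each control period).
- imaging.snapshot(name): name is "scene" or "top" or "wrist"; returns the picture (420x560x3 uint8, red, green, blue); there is no depth.
- imaging.get_calibration(name): a dict with "intrinsics" (3x3 intrinsics, pixels), "position" and "rotation" of the camera in the world. Camera axes: x right, y up, looking along -z (the intrinsics and any distortion apply to the point x, -y, -z); pixel columns grow to the right and rows downward; lengths in m; the calibration is good to about 2 mm. A picture is of the moment at which its call begins: read the wrist's pose just before it. get_calibration takes no time and is no camera call; for the wrist camera it gives the pose at the moment of the call.
- robot.close_job(): hands the job in; it is judged then, once.
The state is a dict: "time": time; "joint_positions": joint angles; "qvel": joint speeds; "joint_torque": joint torques, N m; "tool_pos": TCP position; "ee_rot": TCP orientation; "wrist_force": force on the tool from outside, world axes, zero at the start; "wrist_torque": the same for the moment, N m; "width": finger opening in m; "finger_force": force on a finger pad.
Only numpy, scipy, OpenCV 4.12 (cv2) and the standard library are available. Lean on these libraries where they do the work, as an engineer would, in place of code of your own. Each camera call takes 0.05 s, during which the arm holds its last target. There are 200 camera calls.

## Working session

There is one attempt and no reset: what is moved stays moved. The work goes in short steps, Python scripts to look and compute and a tool call to move; the robot and the scene stay as the last step left them, time stands still between calls to the robot, and variables do not carry over. Pictures are saved under pics/ and viewed, at most 14 in all, crops included, and the job is handed in when it is done.

Besides the shell and the picture viewer there is one more tool, called after "Emit:" as a command line: name --argument value ..., lists and objects as JSON in quotes. drive_tool: Moves the arm, as the interface text tells. Its arguments: {"type":"object","properties":{"series":{"type":"array"}},"required":["series"]}

```bash
mkdir -p pics; python3 - <<'E'
from bench import robot, imaging
import cv2
for n in("top","scene"):
    cv2.imwrite(f"pics/{n}0.png",imaging.snapshot(n)[:,:,::-1]); c=imaging.get_calibration(n); print(c)
print(imaging.get_calibration("wrist"))
o=robot.get_obs(); print(o)
E
```

```text
{'intrinsics': array([[453.37801869,   0.        , 279.55501731],
       [  0.        , 453.37801869, 197.80814104],
       [  0.        ,   0.        ,   1.        ]]), 'position': array([ 0.48752352, -0.00415269,  0.97562698]), 'rotation': array([ 0.08270873,  0.02803848, -1.5912234 ])}
{'intrinsics': array([[387.36186243,   0.        , 279.77562491],
       [  0.        , 387.36186243, 205.63229719],
       [  0.        ,   0.        ,   1.        ]]), 'position': array([0.85380753, 0.35168158, 0.61787546]), 'rotation': array([ 0.69676327, -0.01160474,  2.49759342])}
{'intrinsics': array([[289.15130491,   0.        , 279.82240071],
       [  0.        , 289.15130491, 207.08264409],
       [  0.        ,   0.        ,   1.        ]]), 'position': array([0.13039444, 0.54028188, 0.38405558]), 'rotation': array([-0.29054795,  0.00309774,  1.18098006])}
{'time': 0.1, 'joint_positions': array([ 1.07889343e+00,  8.78797765e-02,  1.37204830e+00,  3.25056796e-05,
        1.68359141e+00, -1.03126418e-01]), 'qvel': array([ 7.57320089e-04,  2.07721394e-05, -3.81735518e-03,  2.95995824e-04,
       -5.85211776e-05,  1.73809647e-03]), 'joint_torque': array([ 1.76159687e-03, -3.41250157e+01, -3.03303552e+01,  7.18873227e-02,
        3.03488981e-02, -1.07241178e-04]), 'tool_pos': array([0.20828779, 0.50857669, 0.2294497 ]), 'ee_rot': array([-3.13967938e+00, -2.30489746e-04,  2.75281958e+00]), 'wrist_force': array([-0.20433144, -0.644849  , -0.50464589]), 'wrist_torque': array([ 0.02363394, -0.04454693,  0.00585098]), 'finger_force': 0.0, 'width': 0.09408528099785685}
```

View pics/top0.png

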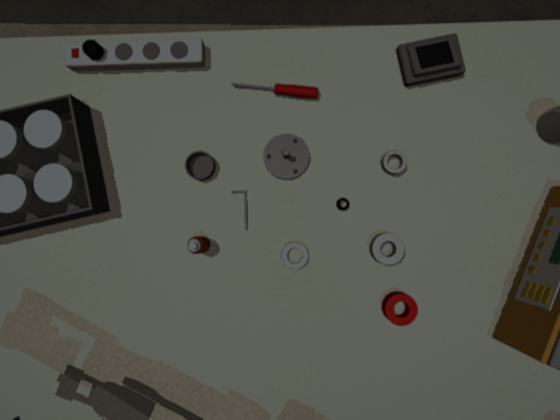

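View pics/scene0.png

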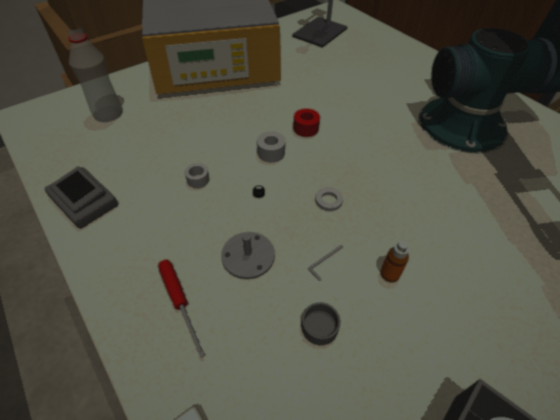

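Top view: stand plate at (287,157), collar (388,249) with the red look-alike at (400,308), riser (394,162), cup (200,166), bottle (200,244) and spare ring (295,255). The scene view agrees with this layout.

```bash
cat > h.py <<'E'
from bench import robot, imaging
import numpy as np, cv2
from scipy.spatial.transform import Rotation as R
np.set_printoptions(precision=4,suppress=True)
def cast(c,uv,z):
    uv=np.atleast_2d(np.array(uv,float)); K=np.array(c["intrinsics"])
    d=np.c_[uv,np.ones(len(uv))]@np.linalg.inv(K).T*[1,-1,-1]
    d=d@R.from_euler('xyz',c["rotation"]).as_matrix().T; p=np.array(c["position"])
    return p+d*((z-p[2])/d[:,2])[:,None]
def proj(c,P):
    q=(np.atleast_2d(P)-c["position"])@R.from_euler('xyz',c["rotation"]).as_matrix()*[1,-1,-1]
    q=q@np.array(c["intrinsics"]).T; return q[:,:2]/q[:,2:]
def go(xyz,yaw=None):
    """shift (tool axes) and turn to bring TCP to xyz, pointing down, at yaw"""
    o=robot.get_obs(); T=R.from_euler('xyz',o["ee_rot"])
    G=R.from_euler('xyz',[np.pi,0,o["ee_rot"][2] if yaw is None else yaw])
    return T.inv().apply(np.array(xyz)-o["tool_pos"]), (T.inv()*G).as_rotvec()
def snap(n,name):
    c=imaging.get_calibration(n); im=imaging.snapshot(n)[:,:,::-1].copy(); cv2.imwrite(f"pics/{name}.png",im); return c,im
E
python3 - <<'E'
from h import *
c=imaging.get_calibration("top")
im=cv2.imread("pics/top0.png")
for n,uv,z in [("stand",(287,157),.01),("cup",(200,166),.03),("bottlehead",(193,244),.096),("riser",(394,162),.03),("collar",(388,249),.04),("spare",(295,255),.012),("red",(400,308),.04),("knob",(343,204),.02)]:
    print(n,cast(c,uv,z)[0])
print(robot.get_obs()["time"])
P=cast(c,(388,249),.04)[0]
print(go([P[0],P[1],.23],np.pi))
E
```

```text
stand [0.6559 0.0035 0.01  ]
cup [0.6378 0.1878 0.03  ]
bottlehead [0.4748 0.1889 0.096 ]
riser [ 0.6362 -0.2203  0.03  ]
collar [ 0.4559 -0.1985  0.04  ]
spare [ 0.4462 -0.0089  0.012 ]
red [ 0.3373 -0.2178  0.04  ]
knob [ 0.5512 -0.1123  0.02  ]
0.1
(array([-0.4971, -0.5604,  0.0004]), array([-0.0018, -0.0006, -0.3888]))
```

Emit:
drive_tool --series '[[0.094,[-0.605,-0.299,0],[0,0,-0.389]],[0.094,[-0.605,-0.299,0],[0,0,-0.389]],[0.094,[-0.605,-0.299,0],[0,0,-0.389]],[0.094,[-0.605,-0.299,0],[0,0,-0.389]],[0.094,[-0.605,-0.299,0],[0,0,-0.389]]]'

```text
time: 0.72
tool_pos: [0.4089, 0.2817, 0.2301]
ee_rot: [-3.142, -0.0, -3.141]
wrist_force: [0.1, 0.7, 0.4]
width: 0.094
finger_force: 0.0
```

```bash
python3 - <<'E'
from h import *
o=robot.get_obs();print(o["time"],o["tool_pos"],o["ee_rot"])
print(go([.656,.0035,.23],np.pi))
E
```

```text
0.725 [0.4089 0.2817 0.2301] [-3.1416 -0.0003 -3.1411]
(array([-0.247 , -0.2783,  0.0001]), array([-0.    , -0.0003,  0.0005]))
```

Emit:
drive_tool --series '[[0.094,[-0.207,-0.278,0],[0,0,0]],[0.094,[-0.207,-0.278,0],[0,0,0]],[0.094,[-0.207,-0.278,0],[0,0,0]],[0.094,[-0.207,-0.278,0],[0,0,0]],[0.094,[-0.207,-0.278,0],[0,0,0]]]'

```text
time: 1.35
tool_pos: [0.5955, 0.0311, 0.23]
ee_rot: [3.141, -0.001, -3.142]
wrist_force: [-0.4, 0.2, -0.1]
width: 0.0938
finger_force: 0.0
```

Emit:
drive_tool --series '[[0.094,[-0.03,-0.03,0],[0,0,0]],[0.094,[-0.03,-0.03,0],[0,0,0]]]'

```text
time: 1.6
tool_pos: [0.6256, 0.0001, 0.2283]
ee_rot: [-3.142, -0.003, 3.138]
wrist_force: [-0.2, 0.5, -0.2]
width: 0.0938
finger_force: 0.0
```

```bash
python3 - <<'E'
from h import *
o=robot.get_obs();print(o["time"],o["tool_pos"],o["ee_rot"])
c,im=snap("wrist","w1"); print(c["position"],c["rotation"])
print(proj(c,[[.656,.0035,.062],[.656,.0035,.01]]))
E
```

```text
1.6 [0.6256 0.0001 0.2283] [-3.1415 -0.003   3.1377]
[0.5418 0.0003 0.3832] [-0.2873  0.0015  1.5659]
[[283.4452 222.7909]
 [283.0383 209.8669]]
```

View pics/w1.png

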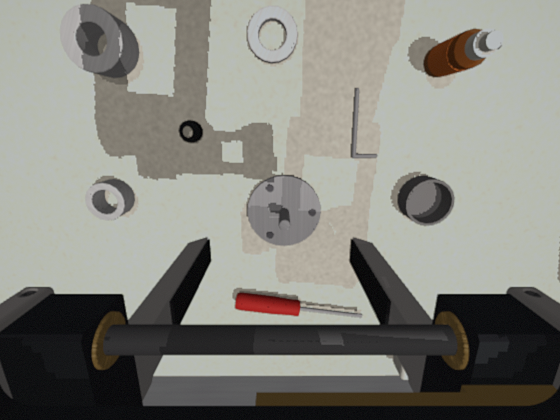

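Wrist view: plate centred at about (283,210), riser (110,199), collar (92,40), cup (425,200), bottle (465,50). My projection of the stand point falls on (283,210), so the calibration holds.

```bash
cat >> h.py <<'E'
from scipy.optimize import least_squares
def ring(c,im,guess,rad,z,span=.008):
    """edge points of a circle of known radius on plane z, searched radially about the guess; robust centre"""
    g=cv2.GaussianBlur(cv2.cvtColor(im,cv2.COLOR_BGR2GRAY),(0,0),.8).astype(np.float32)
    p=np.array(guess[:2],float)
    for s in (span,span*.6,span*.4):
        a=np.linspace(0,2*np.pi,120,endpoint=False); r=np.arange(rad-s,rad+s,.0003)
        A,Rr=np.meshgrid(a,r,indexing='ij')
        W=np.stack([p[0]+Rr*np.cos(A),p[1]+Rr*np.sin(A),np.full_like(A,z)],-1)
        uv=proj(c,W.reshape(-1,3)).reshape(*A.shape,2).astype(np.float32)
        v=cv2.remap(g,uv[...,0],uv[...,1],cv2.INTER_LINEAR); d=np.abs(v[:,6:]-v[:,:-6])
        k=d.argmax(1); ok=d.max(1)>8; E=p+(np.c_[np.cos(a),np.sin(a)]*r[k+3][:,None]); E=E[ok]
        f=least_squares(lambda q:np.hypot(*(E-q).T)-rad,p,loss='soft_l1',f_scale=.0007); p=f.x
    return p,len(E),np.median(np.abs(f.fun if 0 else np.hypot(*(E-p).T)-rad))
E
python3 - <<'E'
from h import *
im=cv2.imread("pics/w1.png")
c=dict(intrinsics=imaging.get_calibration("wrist")["intrinsics"],position=np.array([0.5418,0.0003,0.3832]),rotation=[-0.2873,0.0015,1.5659])
c=imaging.get_calibration("wrist")
im2=cv2.imread("pics/top0.png");c2=imaging.get_calibration("top")
for n,g,r,z in [("stand",(.656,.0035),.05,.01),("cup",(.638,.188),.031,.03),("cupin",(.638,.188),.027,.03),("riser",(.636,-.22),.025,.03),("riserbore",(.636,-.22),.016,.03),("collar",(.456,-.1985),.033,.04),("collarbore",(.456,-.1985),.016,.04)]:
    print(n,ring(c,im,g,r,z),ring(c2,im2,g,r,z))
print(go([.456,-.1985,.15],np.pi))
E
```

```text
stand (array([0.6566, 0.0057]), 120, np.float64(0.0004511996067601415)) (array([0.6569, 0.0047]), 106, np.float64(0.0010000345454023452))
cup (array([0.6396, 0.1906]), 120, np.float64(0.0011156898918742858)) (array([0.6383, 0.1864]), 120, np.float64(0.0009380767943417169))
cupin (array([0.6396, 0.1901]), 120, np.float64(0.0015643407244507884)) (array([0.6409, 0.1904]), 107, np.float64(0.0018437579008831369))
riser (array([ 0.6295, -0.2121]), 99, np.float64(0.0012334105038230084)) (array([ 0.6294, -0.2212]), 107, np.float64(0.001312501814910015))
riserbore (array([ 0.6375, -0.2214]), 96, np.float64(0.00011169627870351133)) (array([ 0.6291, -0.2185]), 111, np.float64(0.0011436937838537851))
collar (array([ 0.4555, -0.1984]), 90, np.float64(0.0003758985212079062)) (array([ 0.4588, -0.1993]), 70, np.float64(0.0007378420923509696))
collarbore (array([ 0.456 , -0.1984]), 115, np.float64(0.0003798539973857949)) (array([ 0.4571, -0.198 ]), 103, np.float64(0.00039439283836574524))
(array([ 0.1682, -0.2007,  0.0793]), array([ 0.0007, -0.0029, -0.0018]))
```

Emit:
drive_tool --series '[[0.094,[0.169,-0.199,0.08],[0,0,0]],[0.094,[0.169,-0.199,0.08],[0,0,0]],[0.094,[0.169,-0.199,0.08],[0,0,0]],[0.094,[0.169,-0.199,0.08],[0,0,0]],[0.094,[0.169,-0.199,0.08],[0,0,0]]]'

```text
time: 2.28
tool_pos: [0.4528, -0.196, 0.1493]
ee_rot: [3.14, -0.002, 3.141]
wrist_force: [0.4, 0.8, 0.3]
width: 0.0941
finger_force: 0.0
```

Emit:
drive_tool --series '[[0.094,[0,0,0],[0,0,0]],[0.094,[0,0,0],[0,0,0]]]'

```text
time: 2.52
tool_pos: [0.4565, -0.1949, 0.1512]
ee_rot: [3.141, 0.002, -3.14]
wrist_force: [0.2, 0.7, -0.0]
width: 0.0941
finger_force: 0.0
```

```bash
python3 - <<'E'
from h import *
o=robot.get_obs();print(o["time"],o["tool_pos"],o["ee_rot"])
c,im=snap("wrist","w2"); 
print(ring(c,im,(.456,-.1985),.033,.04),ring(c,im,(.456,-.1985),.016,.04))
print(go([.456,-.1985,.029],np.pi))
E
```

```text
2.525 [ 0.4565 -0.1949  0.1512] [ 3.1414  0.0015 -3.1398]
(array([ 0.4565, -0.1995]), 120, np.float64(0.0005441148766972131)) (array([ 0.4571, -0.1994]), 120, np.float64(0.0002545937358292942))
(array([ 0.001 , -0.0036,  0.1223]), array([-0.    ,  0.0016,  0.0024]))
```

Emit:
drive_tool --series '[[0.094,[0,-0.004,0.06],[0,0,0]],[0.094,[0,-0.004,0.1],[0,0,0]],[0.094,[0,-0.004,0.121],[0,0,0]],[0.094,[0,-0.004,0.121],[0,0,0]],[0.094,[0,-0.004,0.121],[0,0,0]]]'

```text
time: 3.2
tool_pos: [0.4571, -0.2, 0.0308]
ee_rot: [-3.141, 0.002, -3.14]
wrist_force: [0.1, -1.1, 0.4]
width: 0.0941
finger_force: 0.0
```

Emit:
drive_tool --series '[[0.06,[0,0,0],[0,0,0]],[0.06,[0,0,0],[0,0,0]],[0.06,[0,0,0],[0,0,0]],[0.06,[0,0,0],[0,0,0]],[0.06,[0,0,0],[0,0,0]]]'

```text
time: 3.82
tool_pos: [0.4561, -0.1998, 0.03]
ee_rot: [3.141, 0.001, -3.141]
wrist_force: [-1.2, 3.3, 4.2]
width: 0.0658
finger_force: 30.0
```

Emit:
drive_tool --series '[[0.06,[0,0,-0.05],[0,0,0]],[0.06,[0,0,-0.1],[0,0,0]],[0.06,[-0.2,0.205,-0.1],[0,0,0]],[0.06,[-0.2,0.205,-0.1],[0,0,0]],[0.06,[-0.2,0.205,-0.1],[0,0,0]]]'

```text
time: 4.45
tool_pos: [0.5873, -0.0654, 0.1282]
ee_rot: [-3.14, -0.002, 3.141]
wrist_force: [0.3, -2.1, -2.9]
width: 0.066
finger_force: 30.0
```

```bash
python3 - <<'E'
from h import *
o=robot.get_obs();print(o["tool_pos"],o["width"]);print(go([.6567,.0055,.13],np.pi))
E
```

```text
[ 0.5873 -0.0654  0.1282] 0.06597972500010818
(array([-0.0694,  0.071 , -0.002 ]), array([-0.0013, -0.0015, -0.0009]))
```

Emit:
drive_tool --series '[[0.06,[-0.069,0.071,0],[0,0,0]],[0.06,[-0.069,0.071,0],[0,0,0]],[0.06,[-0.069,0.071,0],[0,0,0]],[0.06,[-0.069,0.071,0],[0,0,0]]]'

```text
time: 4.95
tool_pos: [0.6548, 0.0043, 0.1279]
ee_rot: [-3.141, -0.003, 3.141]
wrist_force: [-0.4, -1.1, -2.7]
width: 0.0662
finger_force: 30.0
```

```bash
python3 - <<'E'
from h import *
o=robot.get_obs();print(o["tool_pos"],o["ee_rot"],o["width"]);print(go([.6567,.0055,.042],np.pi))
c,im=snap("wrist","w3");print(ring(c,im,(.6567,.0055),.016,.14-.02+.03-.02), ring(c,im,(.6567,.0055),.033,.14))
E
```

```text
[0.6548 0.0043 0.1279] [-3.1406 -0.003   3.1415] 0.06617212836015227
(array([-0.0022,  0.0013,  0.0859]), array([-0.001 , -0.003 , -0.0001]))
(array([0.6614, 0.0035]), 120, np.float64(0.0010072459819922951)) (array([0.6543, 0.0035]), 120, np.float64(0.0011739607675771944))
```

View pics/w3.png

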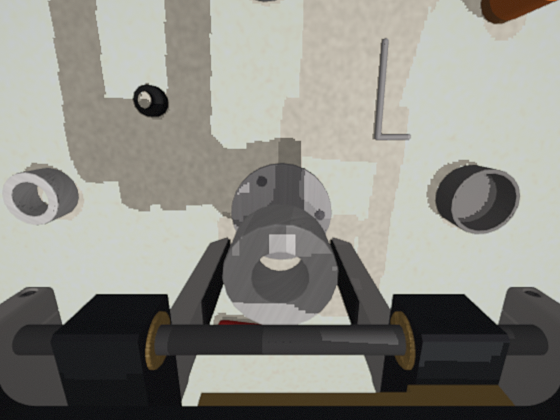

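The collar hangs level between the jaws in front of the stud, centred at about (280,265), so I'm lowering it.

Emit:
drive_tool --series '[[0.06,[-0.002,0.001,0.03],[0,0,0]],[0.06,[-0.002,0.001,0.055],[0,0,0]],[0.06,[-0.002,0.001,0.075],[0,0,0]],[0.06,[-0.002,0.001,0.084],[0,0,0]],[0.06,[-0.002,0.001,0.084],[0,0,0]]]'

```text
time: 5.62
tool_pos: [0.6573, 0.0057, 0.0451]
ee_rot: [3.142, -0.001, 3.141]
wrist_force: [0.2, 0.3, -2.8]
width: 0.0661
finger_force: 30.0
```

Emit:
drive_tool --series '[[0.06,[0,0,0.002],[0,0,0]],[0.06,[0,0,0.002],[0,0,0]]]'

```text
time: 5.88
tool_pos: [0.6583, 0.0061, 0.0446]
ee_rot: [-3.142, 0.002, -3.141]
wrist_force: [-0.1, -0.2, -4.1]
width: 0.0662
finger_force: 30.0
```

Emit:
drive_tool --series '[[0.06,[0,0,0.001],[0,0,0]],[0.06,[0,0,0.0025],[0,0,0]],[0.06,[0,0,0.0025],[0,0,0]]]'

```text
time: 6.25
tool_pos: [0.6576, 0.0061, 0.0408]
ee_rot: [3.142, -0.0, -3.141]
wrist_force: [0.4, -0.5, -2.9]
width: 0.0661
finger_force: 30.0
```

Emit:
drive_tool --series '[[0.06,[0,0,0.001],[0,0,0]],[0.06,[0,0,0.001],[0,0,0]]]'

```text
time: 6.5
tool_pos: [0.6578, 0.006, 0.0402]
ee_rot: [3.142, 0.0, -3.141]
wrist_force: [-0.6, -0.1, -2.5]
width: 0.0659
finger_force: 30.0
```

Emit:
drive_tool --series '[[0.06,[0,0,0.001],[0,0,0]],[0.06,[0,0,0.001],[0,0,0]]]'

```text
time: 6.75
tool_pos: [0.6578, 0.0061, 0.0401]
ee_rot: [3.142, 0.001, -3.141]
wrist_force: [-3.3, -0.3, 3.4]
width: 0.0664
finger_force: 30.0
```

Emit:
drive_tool --series '[[0.094,[0,0,0],[0,0,0]],[0.094,[0,0,0],[0,0,0]],[0.094,[0,0,0],[0,0,0]],[0.094,[0,0,-0.06],[0,0,0]],[0.094,[0,0,-0.11],[0,0,0]]]'

```text
time: 7.38
tool_pos: [0.6577, 0.006, 0.1501]
ee_rot: [3.141, -0.0, -3.141]
wrist_force: [0.7, -0.2, 0.0]
width: 0.094
finger_force: 0.0
```

Emit:
drive_tool --series '[[0.094,[0.02,-0.227,0.01],[0,0,0]],[0.094,[0.02,-0.227,0.01],[0,0,0]],[0.094,[0.02,-0.227,0.01],[0,0,0]],[0.094,[0.02,-0.227,0.01],[0,0,0]],[0.094,[0.02,-0.227,0.01],[0,0,0]]]'

```text
time: 8.0
tool_pos: [0.6369, -0.2244, 0.1382]
ee_rot: [-3.141, -0.001, 3.137]
wrist_force: [0.2, 0.1, 0.0]
width: 0.0937
finger_force: 0.0
```

```bash
python3 - <<'E'
from h import *
o=robot.get_obs();print(o["tool_pos"],o["ee_rot"],o["width"])
c,im=snap("wrist","w4")
print(ring(c,im,(.6375,-.2214),.025,.03), ring(c,im,(.6375,-.2214),.016,.03))
print(ring(c,im,(.6576,.006),.033,.05), ring(c,im,(.6576,.006),.016,.05))
c2,im2=snap("top","t4");print(ring(c2,im2,(.6576,.006),.033,.05), ring(c2,im2,(.6576,.006),.016,.05),ring(c2,im2,(.6375,-.2214),.016,.03))
print(go([.6375,-.2214,.029],np.pi))
E
```

```text
[ 0.6369 -0.2244  0.1382] [-3.1413 -0.0007  3.1369] 0.0937338170004227
(array([ 0.6326, -0.2232]), 116, np.float64(0.001204069667192791)) (array([ 0.6383, -0.2228]), 120, np.float64(0.00018392384293422145))
(array([0.6589, 0.0055]), 71, np.float64(0.00020722216292554108)) (array([0.6588, 0.0051]), 120, np.float64(0.00015937647412362851))
(array([0.6583, 0.0065]), 120, np.float64(0.0010535906399189443)) (array([0.6586, 0.0063]), 120, np.float64(0.000432151198675592)) (array([ 0.6359, -0.2087]), 55, np.float64(0.0007268462008141949))
(array([ 0.0002, -0.0007,  0.1097]), array([ 0.001 , -0.0001, -0.0005]))
```

View pics/w4.png

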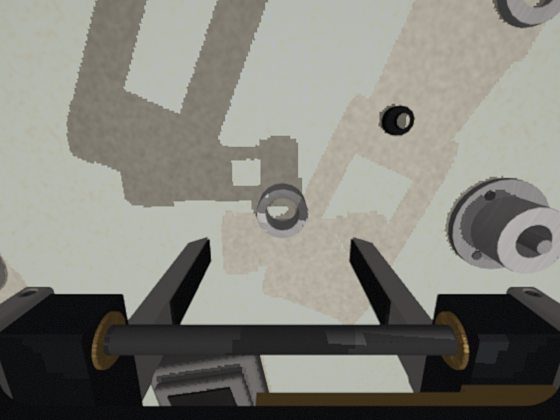

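Collar sits flat on the plate with the stud showing in its bore near (540,245). The riser, at (282,210), is centred between the fingers.

Emit:
drive_tool --series '[[0.094,[-0.001,0.0015,0.06],[0,0,0]],[0.094,[-0.001,0.0015,0.09],[0,0,0]],[0.094,[-0.001,0.0015,0.108],[0,0,0]],[0.094,[-0.001,0.0015,0.108],[0,0,0]],[0.094,[-0.001,0.0015,0.108],[0,0,0]]]'

```text
time: 8.72
tool_pos: [0.6402, -0.2194, 0.0332]
ee_rot: [-3.14, 0.003, -3.141]
wrist_force: [0.6, -0.4, -0.6]
width: 0.0936
finger_force: 0.0
```

Emit:
drive_tool --series '[[0.04,[0,0,0],[0,0,0]],[0.04,[0,0,0],[0,0,0]],[0.04,[0,0,0],[0,0,0]],[0.04,[0,0,0],[0,0,0]],[0.04,[0,0,0],[0,0,0]]]'

```text
time: 9.35
tool_pos: [0.6387, -0.2197, 0.0311]
ee_rot: [-3.141, 0.0, -3.142]
wrist_force: [-0.2, -0.4, 0.6]
width: 0.0486
finger_force: 30.0
```

Emit:
drive_tool --series '[[0.04,[0,0,-0.04],[0,0,0]],[0.04,[0,0,-0.085],[0,0,0]],[0.04,[0,0,-0.11],[0,0,0]],[0.04,[0,0,-0.11],[0,0,0]],[0.04,[0,0,-0.11],[0,0,0]]]'

```text
time: 9.98
tool_pos: [0.6379, -0.2191, 0.139]
ee_rot: [3.14, -0.003, -3.141]
wrist_force: [0.7, -0.2, -1.1]
width: 0.0485
finger_force: 30.0
```

```bash
python3 - <<'E'
from h import *
o=robot.get_obs();p=o["tool_pos"];print(p,o["ee_rot"],o["width"])
c,im=snap("wrist","w5")
for r in(.025,.016): print(ring(c,im,p,r,p[2]-.001))
print(go([.6585,.0057,p[2]],np.pi))
E
```

```text
[ 0.6379 -0.2191  0.139 ] [ 3.1402 -0.0027 -3.1414] 0.048530767255768506
(array([ 0.6367, -0.2196]), 120, np.float64(0.0006793391441350088))
(array([ 0.6376, -0.2197]), 115, np.float64(0.00022708715466225257))
(array([-0.0209,  0.2247, -0.0004]), array([ 0.0019, -0.0039,  0.0002]))
```

View pics/w5.png

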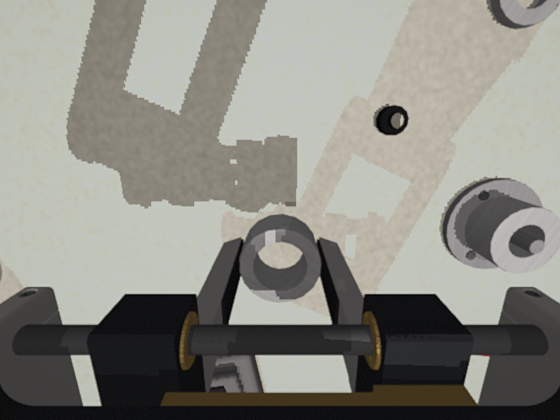

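The riser is held level and centred at (280,258), within 1 mm of the TCP, so I'm carrying it to the stand.

Emit:
drive_tool --series '[[0.04,[-0.021,0.225,0],[0,0,0]],[0.04,[-0.021,0.225,0],[0,0,0]],[0.04,[-0.021,0.225,0],[0,0,0]],[0.04,[-0.021,0.225,0],[0,0,0]],[0.04,[-0.021,0.225,0],[0,0,0]]]'

```text
time: 10.65
tool_pos: [0.6587, 0.0089, 0.1385]
ee_rot: [3.141, -0.004, -3.137]
wrist_force: [0.0, -0.2, -1.3]
width: 0.0488
finger_force: 30.0
```

Emit:
drive_tool --series '[[0.04,[0,0,0.02],[0,0,0]],[0.04,[0,0,0.02],[0,0,0]],[0.04,[0,0,0.02],[0,0,0]]]'

```text
time: 11.02
tool_pos: [0.6592, 0.0042, 0.1199]
ee_rot: [3.142, -0.002, 3.14]
wrist_force: [0.4, -0.1, -0.9]
width: 0.0489
finger_force: 30.0
```

```bash
python3 - <<'E'
from h import *
o=robot.get_obs();p=o["tool_pos"];print(p,o["ee_rot"],o["width"])
print(go([.6587,.0057,.081],np.pi))
E
```

```text
[0.6592 0.0042 0.1199] [ 3.1415 -0.0018  3.1398] 0.04886676860004554
(array([0.0005, 0.0015, 0.0389]), array([ 0.0001, -0.0018, -0.0018]))
```

Emit:
drive_tool --series '[[0.04,[0.0005,0.001,0.02],[0,0,0]],[0.04,[0.0005,0.001,0.03],[0,0,0]],[0.04,[0.0005,0.001,0.036],[0,0,0]],[0.04,[0.0005,0.001,0.036],[0,0,0]],[0.04,[0.0005,0.001,0.036],[0,0,0]]]'

```text
time: 11.65
tool_pos: [0.6595, 0.0066, 0.0856]
ee_rot: [-3.142, 0.001, -3.141]
wrist_force: [0.4, 0.3, -0.7]
width: 0.049
finger_force: 30.0
```

Emit:
drive_tool --series '[[0.04,[0,0,0.001],[0,0,0]],[0.04,[0,0,0.002],[0,0,0]],[0.04,[0,0,0.002],[0,0,0]]]'

```text
time: 12.02
tool_pos: [0.6592, 0.0066, 0.0831]
ee_rot: [3.142, -0.0, -3.141]
wrist_force: [-0.2, -0.0, -0.4]
width: 0.049
finger_force: 30.0
```

Emit:
drive_tool --series '[[0.04,[0,0,0.001],[0,0,0]],[0.04,[0,0,0.001],[0,0,0]]]'

```text
time: 12.28
tool_pos: [0.6591, 0.0065, 0.0819]
ee_rot: [3.142, -0.0, -3.141]
wrist_force: [0.1, 0.3, -1.0]
width: 0.0488
finger_force: 30.0
```

Emit:
drive_tool --series '[[0.04,[0.0005,-0.001,0.001],[0,0,0]],[0.04,[0.0005,-0.001,0.001],[0,0,0]]]'

```text
time: 12.52
tool_pos: [0.6587, 0.0055, 0.081]
ee_rot: [3.142, 0.0, -3.141]
wrist_force: [-0.1, 0.2, -0.0]
width: 0.049
finger_force: 30.0
```

Emit:
drive_tool --series '[[0.04,[0,0,0.001],[0,0,0]],[0.04,[0,0,0.001],[0,0,0]]]'

```text
time: 12.78
tool_pos: [0.6587, 0.0055, 0.081]
ee_rot: [-3.141, 0.0, -3.141]
wrist_force: [-2.5, -0.0, 3.8]
width: 0.0485
finger_force: 30.0
```

Emit:
drive_tool --series '[[0.094,[0,0,0],[0,0,0]],[0.094,[0,0,0],[0,0,0]],[0.094,[0,0,0],[0,0,0]],[0.094,[0,0,-0.06],[0,0,0]],[0.094,[0,0,-0.09],[0,0,0]]]'

```text
time: 13.4
tool_pos: [0.6597, 0.0055, 0.1731]
ee_rot: [-3.141, 0.004, -3.141]
wrist_force: [-0.2, 1.1, 1.1]
width: 0.0931
finger_force: 0.0
```

Emit:
drive_tool --series '[[0.094,[0.019,0.185,0.02],[0,0,0]],[0.094,[0.019,0.185,0.02],[0,0,0]],[0.094,[0.019,0.185,0.02],[0,0,0]],[0.094,[0.019,0.185,0.02],[0,0,0]],[0.094,[0.019,0.185,0.02],[0,0,0]]]'

```text
time: 14.02
tool_pos: [0.6397, 0.1903, 0.1498]
ee_rot: [-3.141, -0.0, -3.141]
wrist_force: [0.1, 0.1, -0.4]
width: 0.0938
finger_force: 0.0
```

Emit:
drive_tool --series '[[0.094,[0,0,0],[0,0,0]]]'

```text
time: 14.15
tool_pos: [0.6402, 0.1889, 0.1503]
ee_rot: [-3.141, 0.001, 3.14]
wrist_force: [0.3, 0.2, -0.8]
width: 0.0943
finger_force: 0.0
```

```bash
python3 - <<'E'
from h import *
o=robot.get_obs();p=o["tool_pos"];print(p,o["ee_rot"],o["width"])
c,im=snap("wrist","w6")
for r in(.031,.027): print(ring(c,im,(.6396,.190),r,.03))
for r in(.025,.016): print(ring(c,im,(.6587,.0055),r,.08))
c,im=snap("top","t6")
for r in(.025,.016): print(ring(c,im,(.6587,.0055),r,.08))
print(go([.6396,.19,.03],np.pi))
E
```

```text
[0.6402 0.1889 0.1503] [-3.1413  0.0006  3.1397] 0.09429117984103903
(array([0.6394, 0.1893]), 120, np.float64(0.0008583747413093666))
(array([0.6394, 0.1892]), 119, np.float64(0.001675680384946237))
(array([0.6566, 0.0141]), 86, np.float64(0.0015855133301174405))
(array([0.6583, 0.0048]), 120, np.float64(0.00012847157328745203))
(array([ 0.6536, -0.0033]), 104, np.float64(0.0013036277333139824))
(array([0.6583, 0.0059]), 120, np.float64(0.00041130429458166064))
(array([0.0006, 0.0011, 0.1203]), array([-0.    ,  0.0005, -0.0022]))
```

View pics/w6.png

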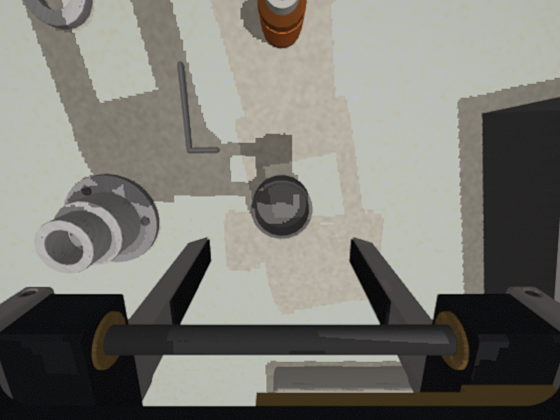

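The riser stands on the collar with its bore centred near (67,243). The cup is between the fingers at (281,206).

Emit:
drive_tool --series '[[0.094,[0.0007,0.0005,0.06],[0,0,0]],[0.094,[0.0007,0.0005,0.1],[0,0,0]],[0.094,[0.0007,0.0005,0.12],[0,0,0]],[0.094,[0.0007,0.0005,0.12],[0,0,0]],[0.094,[0.0007,0.0005,0.12],[0,0,0]]]'

```text
time: 14.88
tool_pos: [0.6405, 0.1911, 0.0324]
ee_rot: [3.141, 0.004, 3.141]
wrist_force: [0.8, -0.2, 0.4]
width: 0.0941
finger_force: 0.0
```

Emit:
drive_tool --series '[[0.055,[0,0,0],[0,0,0]],[0.055,[0,0,0],[0,0,0]],[0.055,[0,0,0],[0,0,0]],[0.055,[0,0,0],[0,0,0]],[0.055,[0,0,0],[0,0,0]]]'

```text
time: 15.5
tool_pos: [0.639, 0.1911, 0.0303]
ee_rot: [3.142, 0.0, -3.141]
wrist_force: [0.5, -0.5, 1.5]
width: 0.0612
finger_force: 29.8
```

Emit:
drive_tool --series '[[0.055,[0,0,-0.05],[0,0,0]],[0.055,[0,0,-0.1],[0,0,0]],[0.055,[0,0,-0.12],[0,0,0]],[0.055,[0,0,-0.12],[0,0,0]],[0.055,[0,0,-0.12],[0,0,0]]]'

```text
time: 16.12
tool_pos: [0.6377, 0.1907, 0.1469]
ee_rot: [-3.141, -0.005, -3.141]
wrist_force: [0.5, 1.1, -1.1]
width: 0.0611
finger_force: 29.7
```

Emit:
drive_tool --series '[[0.055,[-0.019,-0.185,0],[0,0,0]],[0.055,[-0.019,-0.185,0],[0,0,0]],[0.055,[-0.019,-0.185,0],[0,0,0]],[0.055,[-0.019,-0.185,0],[0,0,0]],[0.055,[-0.019,-0.185,0],[0,0,0]]]'

```text
time: 16.75
tool_pos: [0.657, 0.0064, 0.1475]
ee_rot: [3.14, -0.004, 3.141]
wrist_force: [-0.2, 1.3, -0.1]
width: 0.0609
finger_force: 29.7
```

Emit:
drive_tool --series '[[0.055,[0,0,0.02],[0,0,0]],[0.055,[0,0,0.02],[0,0,0]],[0.055,[0,0,0.02],[0,0,0]]]'

```text
time: 17.12
tool_pos: [0.6576, 0.0072, 0.1292]
ee_rot: [3.141, -0.001, -3.14]
wrist_force: [0.0, 0.7, -0.2]
width: 0.061
finger_force: 29.7
```

```bash
python3 - <<'E'
from h import *
o=robot.get_obs();p=o["tool_pos"];print(p,o["ee_rot"],o["width"])
c,im=snap("wrist","w7")
for r in(.031,.027): print(ring(c,im,p,r,p[2]))
print(go([.6583,.0054,.11],np.pi))
E
```

```text
[0.6576 0.0072 0.1292] [ 3.1414 -0.0013 -3.1398] 0.060983905681855195
(array([0.6588, 0.0064]), 120, np.float64(0.0006263081473973781))
(array([0.6591, 0.0108]), 110, np.float64(0.001363040618993448))
(array([-0.0003, -0.0016,  0.02  ]), array([0.0001, 0.    , 0.0014]))
```

View pics/w7.png

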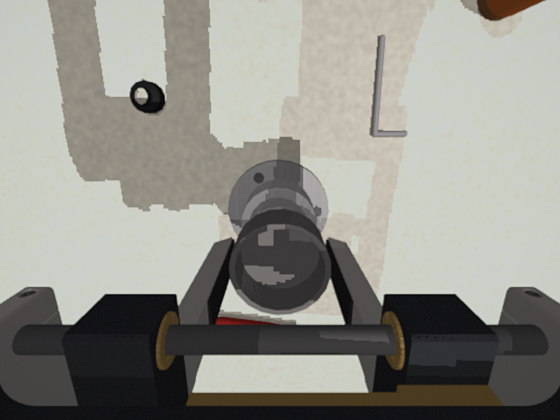

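The cup is held mouth up over the stack, at about (281,262). I'm lowering it with a 1.5 mm y correction.

Emit:
drive_tool --series '[[0.055,[0,-0.0015,0.01],[0,0,0]],[0.055,[0,-0.0015,0.016],[0,0,0]],[0.055,[0,-0.0015,0.016],[0,0,0]],[0.055,[0,-0.0015,0.016],[0,0,0]]]'

```text
time: 17.68
tool_pos: [0.658, 0.0045, 0.1141]
ee_rot: [3.141, 0.0, -3.142]
wrist_force: [-0.1, 1.1, -0.8]
width: 0.0609
finger_force: 29.7
```

Emit:
drive_tool --series '[[0.055,[0,0,0.001],[0,0,0]],[0.055,[0,0,0.001],[0,0,0]]]'

```text
time: 17.92
tool_pos: [0.6581, 0.0045, 0.1132]
ee_rot: [3.142, 0.0, -3.141]
wrist_force: [-0.7, 0.5, -0.4]
width: 0.0608
finger_force: 29.7
```

Emit:
drive_tool --series '[[0.055,[0,0,0.001],[0,0,0]],[0.055,[0,0,0.001],[0,0,0]]]'

```text
time: 18.18
tool_pos: [0.6579, 0.0046, 0.112]
ee_rot: [3.141, -0.0, -3.141]
wrist_force: [0.4, 0.3, -0.9]
width: 0.0609
finger_force: 29.7
```

Emit:
drive_tool --series '[[0.055,[0,0.001,0.001],[0,0,0]],[0.055,[0,0.001,0.001],[0,0,0]]]'

```text
time: 18.42
tool_pos: [0.6579, 0.0056, 0.1109]
ee_rot: [3.141, -0.0, -3.141]
wrist_force: [0.0, 0.2, -0.6]
width: 0.0608
finger_force: 29.7
```

Emit:
drive_tool --series '[[0.055,[0,0,0.001],[0,0,0]],[0.055,[0,0,0.001],[0,0,0]]]'

```text
time: 18.68
tool_pos: [0.6581, 0.0056, 0.1104]
ee_rot: [3.141, 0.0, -3.141]
wrist_force: [0.0, -0.1, 1.0]
width: 0.061
finger_force: 29.7
```

Emit:
drive_tool --series '[[0.055,[0,0,0.0005],[0,0,0]],[0.055,[0,0,0.0005],[0,0,0]]]'

```text
time: 18.92
tool_pos: [0.6581, 0.0056, 0.1103]
ee_rot: [3.142, 0.001, -3.141]
wrist_force: [-1.1, 0.0, 4.0]
width: 0.0609
finger_force: 29.8
```

Emit:
drive_tool --series '[[0.094,[0,0,0],[0,0,0]],[0.094,[0,0,0],[0,0,0]],[0.094,[0,0,0],[0,0,0]],[0.094,[0,0,-0.04],[0,0,0]],[0.094,[0,0,-0.08],[0,0,0]]]'

```text
time: 19.55
tool_pos: [0.6575, 0.0055, 0.1893]
ee_rot: [3.141, -0.002, -3.141]
wrist_force: [-0.2, -0.7, 0.6]
width: 0.094
finger_force: 0.0
```

```bash
python3 - <<'E'
from h import *
o=robot.get_obs();p=o["tool_pos"];print(p,o["width"],o["wrist_force"])
c,im=snap("wrist","w8")
for r in(.031,.027): print(ring(c,im,(.6585,.0055),r,.11))
c,im=snap("top","t8")
for r in(.031,.027): print(ring(c,im,(.6585,.0055),r,.11))
b=cv2.inRange(cv2.cvtColor(im,cv2.COLOR_BGR2HSV),(4,90,40),(18,255,255)); b[:,240:]=0;b[:220]=0;b[270:]=0
m=cv2.moments(b,True); print(m['m00'],m['m10']/m['m00'],m['m01']/m['m00'])
x=[cast(c,(m['m10']/m['m00'],m['m01']/m['m00']),z)[0] for z in(.03,.04)];print(x)
cv2.imwrite("pics/c8.png",cv2.resize(im[120:280,150:350],None,fx=4,fy=4,interpolation=2)[:600])
E
```

```text
[0.6575 0.0055 0.1893] 0.09395298658339275 [-0.2128 -0.6724  0.5822]
(array([0.6596, 0.005 ]), 120, np.float64(0.0005395611835060255))
(array([0.6585, 0.0075]), 120, np.float64(0.0011554982135334735))
(array([0.6561, 0.0049]), 78, np.float64(0.0005721416693178424))
(array([0.6528, 0.0073]), 80, np.float64(0.0007146067174601638))
169.0 202.2603550295858 244.1301775147929
[array([0.4732, 0.184 , 0.03  ]), array([0.4733, 0.182 , 0.04  ])]
```

View pics/w8.png

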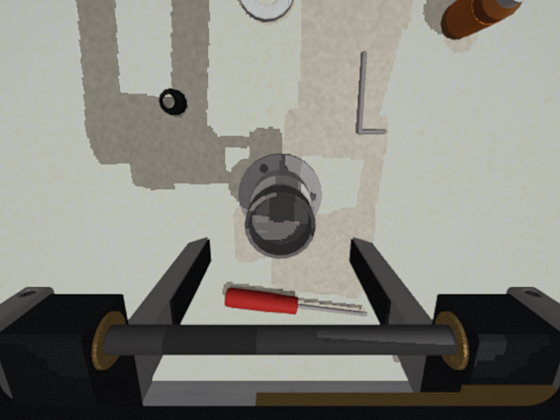

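The cup stands upright on the stack, rim at about (280,220), within 1 mm of the riser's centre. Next is the bottle.

Emit:
drive_tool --series '[[0.094,[0.184,0.183,0],[0,0,0]],[0.094,[0.184,0.183,0],[0,0,0]],[0.094,[0.184,0.183,0],[0,0,0]],[0.094,[0.184,0.183,0],[0,0,0]],[0.094,[0.184,0.183,0],[0,0,0]]]'

```text
time: 20.27
tool_pos: [0.4711, 0.1906, 0.1886]
ee_rot: [3.141, -0.002, -3.137]
wrist_force: [0.3, 0.3, 0.2]
width: 0.0942
finger_force: 0.0
```

Emit:
drive_tool --series '[[0.094,[0,0,0],[0,0,0]],[0.094,[0,0,0],[0,0,0]]]'

```text
time: 20.52
tool_pos: [0.4748, 0.1876, 0.189]
ee_rot: [-3.141, -0.0, 3.14]
wrist_force: [-0.4, -0.5, 0.1]
width: 0.0941
finger_force: 0.0
```

```bash
python3 - <<'E'
from h import *
o=robot.get_obs();p=o["tool_pos"];print(p,o["ee_rot"],o["width"])
c,im=snap("wrist","w9")
for r,z in((.008,.096),(.012,.085),(.018,.064)): print(r,ring(c,im,(.4745,.1875),r,z,.005))
print(proj(c,[[.4745,.1875,z] for z in(.096,.064,0)]))
E
```

```text
[0.4748 0.1876 0.189 ] [-3.141  -0.0002  3.1403] 0.09412745955775069
0.008 (array([0.4728, 0.1889]), 113, np.float64(0.0004825101473605563))
0.012 (array([0.4725, 0.1898]), 120, np.float64(0.00034683991102806445))
0.018 (array([0.4731, 0.1898]), 120, np.float64(0.0005649270493140145))
[[280.5984 217.671 ]
 [280.5814 207.4961]
 [280.5563 192.4451]]
```

View pics/w9.png

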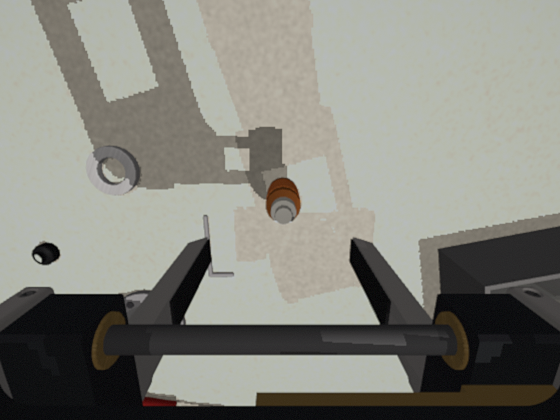

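The bottle stands upright with its head at (283,212). Three heights agree on (0.473, 0.190), so I'm descending to grip it.

Emit:
drive_tool --series '[[0.094,[0.002,0.002,0.05],[0,0,0]],[0.094,[0.002,0.002,0.1],[0,0,0]],[0.094,[0.002,0.002,0.133],[0,0,0]],[0.094,[0.002,0.002,0.133],[0,0,0]],[0.094,[0.002,0.002,0.133],[0,0,0]]]'

```text
time: 21.2
tool_pos: [0.4735, 0.1902, 0.0579]
ee_rot: [3.141, 0.002, 3.141]
wrist_force: [0.5, 0.1, 0.7]
width: 0.0939
finger_force: 0.0
```

Emit:
drive_tool --series '[[0.03,[0,0,0],[0,0,0]],[0.03,[0,0,0],[0,0,0]],[0.03,[0,0,0],[0,0,0]],[0.03,[0,0,0],[0,0,0]],[0.03,[0,0,0],[0,0,0]]]'

```text
time: 21.82
tool_pos: [0.4719, 0.1906, 0.0566]
ee_rot: [3.142, 0.0, -3.141]
wrist_force: [0.1, -0.4, -0.3]
width: 0.0477
finger_force: 0.0
```

Emit:
drive_tool --series '[[0.03,[0,0,0],[0,0,0]],[0.03,[0,0,0],[0,0,0]],[0.03,[0,0,0],[0,0,0]]]'

```text
time: 22.2
tool_pos: [0.4719, 0.1905, 0.0565]
ee_rot: [3.141, -0.0, -3.141]
wrist_force: [-0.5, 0.2, -0.4]
width: 0.0355
finger_force: 30.0
```

Emit:
drive_tool --series '[[0.03,[0,0,-0.05],[0,0,0]],[0.03,[0,0,-0.1],[0,0,0]],[0.03,[0,0,-0.155],[0,0,0]],[0.03,[0,0,-0.155],[0,0,0]],[0.03,[0,0,-0.155],[0,0,0]]]'

```text
time: 22.82
tool_pos: [0.4715, 0.1904, 0.2107]
ee_rot: [-3.141, -0.001, -3.141]
wrist_force: [-0.4, -0.9, -0.4]
width: 0.0353
finger_force: 30.0
```

Emit:
drive_tool --series '[[0.03,[-0.186,-0.185,0],[0,0,0]],[0.03,[-0.186,-0.185,0],[0,0,0]],[0.03,[-0.186,-0.185,0],[0,0,0]],[0.03,[-0.186,-0.185,0],[0,0,0]],[0.03,[-0.186,-0.185,0],[0,0,0]]]'

```text
time: 23.45
tool_pos: [0.6584, 0.0022, 0.2063]
ee_rot: [-3.142, -0.007, 3.138]
wrist_force: [-0.5, -0.2, -0.0]
width: 0.0356
finger_force: 30.0
```

Emit:
drive_tool --series '[[0.03,[0,0,0],[0,0,0]],[0.03,[0,0,0],[0,0,0]]]'

```text
time: 23.7
tool_pos: [0.6569, 0.007, 0.2109]
ee_rot: [3.141, -0.002, -3.14]
wrist_force: [-0.7, 0.7, -0.2]
width: 0.0358
finger_force: 30.0
```

```bash
python3 - <<'E'
from h import *
o=robot.get_obs();p=o["tool_pos"];print(p,o["ee_rot"],o["width"])
c,im=snap("wrist","w10")
for r,h in((.008,.096),(.012,.085)): print(r,ring(c,im,p,r,p[2]-.0565+h,.005))
print(go([.6583,.0052,.1415],np.pi))
E
```

```text
[0.6569 0.007  0.2109] [ 3.1408 -0.0017 -3.1398] 0.035754142426344275
0.008 (array([0.6577, 0.007 ]), 120, np.float64(0.0004906938395061043))
0.012 (array([0.6582, 0.0065]), 107, np.float64(0.00021605777735347713))
(array([-0.0014, -0.002 ,  0.07  ]), array([ 0.0006, -0.0007,  0.0022]))
```

View pics/w10.png

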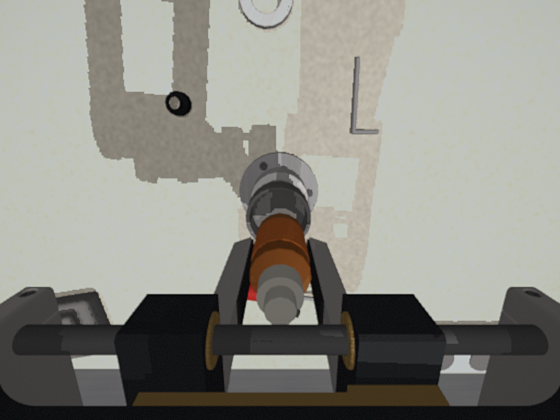

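The bottle is held upright over the cup (head at (281,295), cup rim around (279,210)). I'm lowering it.

Emit:
drive_tool --series '[[0.03,[-0.001,-0.0015,0.025],[0,0,0]],[0.03,[-0.001,-0.0015,0.045],[0,0,0]],[0.03,[-0.001,-0.0015,0.06],[0,0,0]],[0.03,[-0.001,-0.0015,0.066],[0,0,0]],[0.03,[-0.001,-0.0015,0.066],[0,0,0]]]'

```text
time: 24.38
tool_pos: [0.6588, 0.0044, 0.1457]
ee_rot: [3.141, 0.0, -3.141]
wrist_force: [0.2, -0.1, -0.6]
width: 0.0354
finger_force: 30.0
```

Emit:
drive_tool --series '[[0.03,[0,0,0.001],[0,0,0]],[0.03,[0,0,0.001],[0,0,0]]]'

```text
time: 24.62
tool_pos: [0.6594, 0.004, 0.1454]
ee_rot: [-3.142, 0.001, -3.142]
wrist_force: [0.0, -0.2, -1.0]
width: 0.0349
finger_force: 30.0
```

Emit:
drive_tool --series '[[0.03,[0,0,0.001],[0,0,0]],[0.03,[0,0,0.001],[0,0,0]]]'

```text
time: 24.88
tool_pos: [0.659, 0.004, 0.1436]
ee_rot: [3.142, 0.0, -3.141]
wrist_force: [1.0, 0.3, -0.1]
width: 0.0357
finger_force: 30.0
```

Emit:
drive_tool --series '[[0.03,[0.001,0.001,0.001],[0,0,0]],[0.03,[0.001,0.001,0.001],[0,0,0]]]'

```text
time: 25.12
tool_pos: [0.6578, 0.0052, 0.1423]
ee_rot: [3.141, -0.0, -3.141]
wrist_force: [-0.1, 0.4, -1.3]
width: 0.0353
finger_force: 30.0
```

Emit:
drive_tool --series '[[0.03,[0,0,0.001],[0,0,0]],[0.03,[0,0,0.001],[0,0,0]]]'

```text
time: 25.38
tool_pos: [0.658, 0.005, 0.1415]
ee_rot: [3.142, 0.0, -3.141]
wrist_force: [-0.2, -0.5, -1.1]
width: 0.0353
finger_force: 30.0
```

Emit:
drive_tool --series '[[0.03,[0,0,0.0007],[0,0,0]],[0.03,[0,0,0.0007],[0,0,0]]]'

```text
time: 25.62
tool_pos: [0.6581, 0.005, 0.1415]
ee_rot: [3.142, 0.001, -3.141]
wrist_force: [-0.9, -0.4, 3.1]
width: 0.0353
finger_force: 30.0
```

Emit:
drive_tool --series '[[0.094,[0,0,0],[0,0,0]],[0.094,[0,0,0],[0,0,0]],[0.094,[0,0,0],[0,0,0]],[0.094,[0,0,0],[0,0,0]],[0.094,[0,0,-0.03],[0,0,0]]]'

```text
time: 26.25
tool_pos: [0.6562, 0.0052, 0.1674]
ee_rot: [3.141, -0.007, -3.141]
wrist_force: [-0.2, 0.6, -0.2]
width: 0.0819
finger_force: 0.0
```

Emit:
drive_tool --series '[[0.094,[0,0,-0.05],[0,0,0]],[0.094,[0,0,-0.1],[0,0,0]],[0.094,[0.06,0,-0.1],[0,0,0]],[0.094,[0.12,0,-0.1],[0,0,0]],[0.094,[0.12,0,-0.1],[0,0,0]]]'

```text
time: 26.88
tool_pos: [0.5341, 0.0054, 0.2703]
ee_rot: [3.141, -0.002, -3.141]
wrist_force: [1.0, 0.3, 0.1]
width: 0.094
finger_force: 0.0
```

```bash
python3 - <<'E'
from h import *
o=robot.get_obs();p=o["tool_pos"];print(o["time"],p,o["wrist_force"])
c,im=snap("wrist","w11")
for r,z in((.008,.181),(.012,.170),(.031,.11)): print(r,ring(c,im,(.658,.005),r,z,.005))
c2,im2=snap("scene","s11"); cv2.imwrite("pics/s11c.png",cv2.resize(im2[120:360,120:440],None,fx=2.4,fy=2.4))
E
```

```text
26.875 [0.5341 0.0054 0.2703] [0.987  0.2992 0.1413]
0.008 (array([0.637 , 0.0062]), 83, np.float64(0.0004220908250455518))
0.012 (array([0.66 , 0.008]), 46, np.float64(0.0009995417176325494))
0.031 (array([0.6603, 0.0046]), 105, np.float64(0.0006391068451640017))
```

View pics/s11c.png

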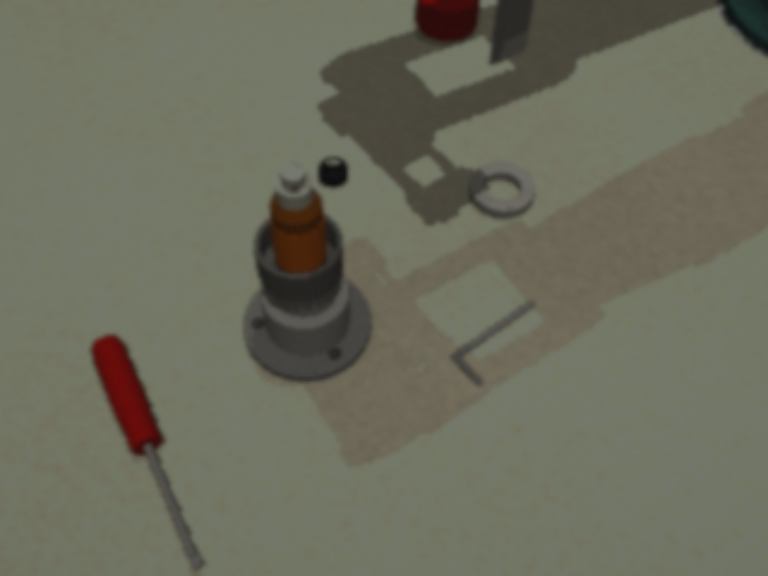

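The stack is complete: plate, collar, riser, cup and upright bottle at about (300,260) in the crop. The unneeded parts lie where they were, and the arm is clear.

```bash
python3 -c "
from bench import robot
print(robot.close_job())"
```

```text
the job is handed in; nothing more can be done
None
```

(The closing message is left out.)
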